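Unload the vise and sort the soldering bench

TASK

Clear the open bench between the screen and the soldering turntable: pull the vise's sliding jaw fully open by its tab, then lift the finished drilled block out and put it in the rectangular steel tray. Put every cast metal bar lying there in that tray too and every broken refractory piece lying there in the round pan, all well inside and below the rims, then push the empty vise's jaw fully shut again. Leave the white jar, the turntable's blocks and the rubble along the back as they are.

Things in the scene. Friction and masses are not known exactly. Their poses are not given: they have to be found in the camera images.
- vise: small grey bench vise, fixed; base 124 mm (x) by 50 mm (y; bolted feet 76 mm across), bed 20 mm above the bench. Origin: centre of its underside. Fixed jaw, 34 mm wide and 53 mm high, at the -x end, its face at x = -42 mm. Its x is the way the jaw opens, about the robot's right (within 0.2 rad). Vise, tray and pan trade places from run to run
- jaw (a joint): the vise's sliding jaw, m: 0 shut, 0.040 fully open (hard stop), sliding along the vise's +x with 3 N friction; stays where left. 22 mm long, 34 mm wide, top 55 mm above the bench. A lip at its top reaches 8 mm over the block, which cannot come up until the jaw is opened. Starts 0 to 3 mm open
- jaw_tab (a point): centre of the top of the jaw's upright pull tab: dark steel, 12 mm along the vise's x, 26 mm along its y; this point is 89 mm above the bench and the tab stands on the jaw's top at 55 mm. Moves with the jaw
- block: finished milled aluminium block with two drilled holes: 30 mm (x, the clamped way) by 46 mm (y) by 26 mm high, 65 to 135 g. Origin: centre of its underside. It stands on the vise bed (20 mm above the bench) against the fixed jaw; its ends stand out about 6 mm past both sides of the 34 mm wide jaws, so it can be gripped across its 46 mm length
- tray: rectangular steel tray, fixed: 126 mm (its x) by 96 mm (its y) outside, walls 3 mm thick and 35 mm high, rim bead up to 36 mm, floor 3 mm thick. Origin at the centre of its underside
- pan: round dark steel pan, fixed: 128 mm across the rim, 116 mm across the foot, 40 mm high, wall 3 mm, floor 3 mm thick. Origin at the centre of its underside
- bar_a: cast silvery-white metal bar lying flat, 24 mm wide (its x) by 44 mm long (its y) by 10 mm high, all bars alike. Origin at the centre of its underside. None if absent in this run (2 or 3 bars are there)
- bar_b: cast silvery-white metal bar lying flat, 24 mm wide (its x) by 44 mm long (its y) by 10 mm high, all bars alike. Origin at the centre of its underside. None if absent in this run (2 or 3 bars are there)
- bar_c: cast silvery-white metal bar lying flat, 24 mm wide (its x) by 44 mm long (its y) by 10 mm high, all bars alike. Origin at the centre of its underside. None if absent in this run (2 or 3 bars are there)
- lump_a: chunky broken block of pinkish white refractory, 23 mm (x) by 36 mm (y) by 26 mm high. Origin at the centre of its underside. None if absent in this run (2 or 3 of the three broken pieces are there)
- lump_b: chunky broken block of pinkish white refractory, 23 mm (x) by 36 mm (y) by 26 mm high. Origin at the centre of its underside. None if absent in this run (2 or 3 of the three broken pieces are there)
- slab: broken flat slab of pink refractory, irregular outline, 41 mm (x) by 43 mm (y) by 8 mm high. Origin at the centre of its underside. None if absent in this run (2 or 3 of the three broken pieces are there)
- turntable: soldering turntable at the right of the work, fixed, not part of the job: a dark round pan about 150 mm in radius and 62 mm high with upright blocks on it, up to 180 mm high, which reach to 165 mm from this point towards +y (between x -55 and +15 mm from it). Origin at its centre on the bench
- screen_left: fireproof screen at the left of the work, fixed, not part of the job: a wall along x, 40 mm thick, 0.5 m long and 361 mm high. Origin near the middle of its foot; its face towards the work lies 36 mm to -y of this point
- jar: white jar with a black lid, 62 mm across, 72 mm high, behind the work; a bystander. Origin at the centre of its underside

How it is judged (in metres and radians):
On the way, in this order (a step that is already met when the one before it is completed fails the run):
1. the vise jaw is pulled open (at least 20 mm) with the block still in the vise (value of joint jaw above 0.02 m and distance between block and vise below 0.065 m), for 0.2 s.
2. the finished block lies in the tray (x of block in the frame of tray between -0.06 and 0.06 m and y of block in the frame of tray between -0.045 and 0.045 m and z of block in the frame of tray between -0.005 and 0.034 m), for 0.2 s.
At the end, for the whole second after the job is handed in: Block and bars at rest inside the tray (origins within 60 mm along x and 45 mm along y of its centre, below the rim); refractory pieces at rest inside the pan (origins within 55 mm of its axis, below the rim); vise jaw shut to within 5 mm. Absent things do not count (all of step 2 and value of joint jaw below 0.005 m and linear speed of each of block, bar_a, bar_b, bar_c, lump_a, lump_b, slab below 0.02 m/s and x of bar_a in the frame of tray between -0.06 and 0.06 m and y of bar_a in the frame of tray between -0.045 and 0.045 m and z of bar_a in the frame of tray between -0.005 and 0.034 m and x of bar_b in the frame of tray between -0.06 and 0.06 m and y of bar_b in the frame of tray between -0.045 and 0.045 m and z of bar_b in the frame of tray between -0.005 and 0.034 m and x of bar_c in the frame of tray between -0.06 and 0.06 m and y of bar_c in the frame of tray between -0.045 and 0.045 m and z of bar_c in the frame of tray between -0.005 and 0.034 m and horizontal distance between each of lump_a, lump_b, slab and pan below 0.055 m and z of lump_a in the frame of pan between -0.005 and 0.04 m and z of lump_b in the frame of pan between -0.005 and 0.04 m and z of slab in the frame of pan between -0.005 and 0.04 m); the robot touches nothing.
It fails at once if the jar is moved more than 3 cm (distance of jar from where it was at the start of the episode above 0.03 m).
Of bar_a, bar_b, bar_c only 2 to 3 are there at a start; the rules pass over those that are not, and their reading is None.
Of lump_a, lump_b, slab only 2 to 3 are there at a start; the rules pass over those that are not, and their reading is None.
At some moment in a run one of bar_a, bar_b, bar_c, lump_a, lump_b, slab may be knocked a few centimetres aside while the robot is not near it.
It also fails if it takes over 210 s, if anything falls off the work surface, if the arm or the gripper's body presses on something with over 40 N, if the wrist force passes 120 N, or if a joint passes its speed limit or range.

ROBOT

A 6-joint arm with a two-finger parallel gripper is mounted at the origin on a cart in front of the work surface, level with it; the furniture and walls round the work are solid. World frame = base frame: x ahead of the robot, y to its left, z up, the work surface at z = 0. Lengths are in m, angles in degrees, forces in N, time in s.
With the tool pointing down it reaches from about 0.35 to 0.875 m from the base axis. Payload 4.2 kg.
Tool frame: the origin (TCP) lies midway between the tips of the shut fingers; the grasp point (between the pads) lies 19 mm behind it; z points along the fingers, y is the line along which they close (so a half turn about z gives the same grasp; the last joint's range is limited). The gripper opens to 87 mm and grips with 3 to 60 N. Pads are 19 mm wide; open, the fingers measure 117 mm over their backs; the gripper's body (75 mm by 190 mm) begins 51 mm behind the grasp point.
Start: joints at [80.306, 22.042, 0.453, 0, -68.411, -14.817], TCP at [0.259, 0.569, 0.223] pointing down, gripper open.
Joint ranges: [-179.83, 179.83], [-69.29, 118.12], [-61.27, 80.66], [-181.25, 117.63], [-171.15, -9.14], [-177.46, 177.46]. Speed limits (degrees/s): [159.86, 159.86, 180, 180, 180, 180].

INTERFACE

Orientations are given as [roll, pitch, yaw] about the fixed x, y, z axes, in that order (R = Rz(yaw) Ry(pitch) Rx(roll)).
In Python, from workcell import env gives the robot as it stands. The module is installed in compiled form; this text tells all that it offers. Calls block until the motion is done:
- env.goto(position, orientation): joint-space move of the TCP to a pose.
- env.move_straight(position, rotation=None, rate=0.15, force_limit=None): straight line of the TCP; rotation=None keeps the orientation; rate is the mean speed in m/s. With force_limit (N) it stops when the force on the tool has changed by that much, and returns True; else False.
- env.set_joints(angles): joint-space move.
- env.gripper_to(opening, grasp_force=None): opening from 0.0 (shut) to 1.0 (fully open); grasp_force is the grip in N (None keeps the last); returns when the fingers have stopped.
- env.dwell(seconds).
- env.inverse_kinematics(position, orientation): joint angles nearest the present ones, or None.
- env.read_state(): the state.
- env.grab_frame(name): name is "scene" or "side" or "wrist"; returns a dict with "image" (420x560x3 uint8, blue, green, red), "fx", "fy", "cx", "cy" (pixels), "position" and "orientation" of the camera in the world. Camera axes: x right, y up, looking along -z (the intrinsics and any distortion apply to the point x, -y, -z); pixel columns grow to the right and rows downward; lengths in m; the calibration is good to about 2 mm. A picture is of the moment at which its call begins. There is no depth.
A pose or a line that the arm cannot do raises env.Unreachable and nothing moves.
- env.close_job(): hands the job in; it is judged then, once.
Trained networks look in a picture, given as the dict that the camera call returned (one of the last four; its "shot" number tells which), for a name from the list of things; names that differ only in an ending like _2 or _b are one class to them, and where a whole thing is asked for, a point or a joint stands for the part that bears it (a point fixed in the world has none). Each returns a list of dicts, best first, with "score" (0 to 1); they miss things now and then, are a little off and sometimes report something else, mostly with a low value. They report only what shows in the picture. A call takes as long as a camera call.
- env.search_frame(picture, thing): "xyz" ([x, y, z] in m, in world coordinates, good to about 4 mm: the middle of the surface that is visible of it).
- env.trace(picture, thing): "mask" (420x560 bool, what is visible of it).
The state is a dict: "clock": time; "joint_positions": joint angles; "qvel": joint speeds; "joint_torque": joint torques, N m; "position": TCP position; "tool_rot": TCP orientation; "force": force on the tool from outside, world axes, zero at the start; "wrist_torque": the same for the moment, N m; "opening": opening from 0.0 (shut) to 1.0 (fully open); "finger_force": force on a finger pad.
Only numpy, scipy, OpenCV 4.12 (cv2) and the standard library are available. Lean on these libraries where they do the work, as an engineer would, in place of code of your own. Each camera call takes 0.05 s, during which the arm holds its last target. There are 200 camera calls.

## Working session

There is one attempt and no reset: what is moved stays moved. The work goes in short steps, each a Python script; the robot and the scene stay as the last script left them, time stands still between calls to the robot, and variables do not carry over. Pictures are saved under pics/ and viewed, at most 14 in all, crops included, and the job is handed in when it is done.

```bash
mkdir -p pics; ls
python3 - <<'E'
from workcell import env
import cv2
for n in ["scene","side"]:
    f=env.grab_frame(n); cv2.imwrite(f"pics/{n}0.png",f["image"])
    print(n,f["position"],f["orientation"],f["fx"],f["cx"],f["cy"],[k for k in f])
    for t in ["vise","jaw_tab","block","tray","pan","bar_a","lump_a","slab","turntable","screen_left","jar"]:
        print(t,[([round(float(v),3) for v in d["xyz"]],round(d["score"],2)) for d in env.search_frame(f,t)][:5])
print(env.read_state())
E
```

```text
pics
scene [-0.1332628  -0.08613896  0.53450403] [  59.88833714   -0.62453045 -106.57931576] 452.88531045112705 280.14000753247547 199.7721471765411 ['image', 'fx', 'fy', 'cx', 'cy', 'position', 'orientation', 'shot']
vise [([0.62, -0.32, 0.024], 0.74)]
jaw_tab [([0.624, -0.325, 0.061], 0.94)]
block [([0.61, -0.295, 0.042], 0.5)]
tray [([0.67, -0.19, 0.009], 0.91)]
pan [([0.424, -0.193, 0.01], 0.78)]
bar_a [([0.409, -0.397, 0.014], 0.66), ([0.53, -0.179, 0.009], 0.59), ([0.624, -0.327, 0.059], 0.55)]
lump_a [([0.51, -0.295, 0.024], 0.62), ([0.498, -0.234, 0.021], 0.53), ([0.622, -0.324, 0.059], 0.26)]
slab [([0.412, -0.324, 0.011], 0.93)]
turntable []
screen_left []
jar [([0.746, -0.158, 0.058], 0.7)]
side [ 0.293819   -1.06085942  0.51543963] [ 60.72823815  -0.75843174 -22.66174439] 469.82731513625754 281.6964645276345 212.0095747276587 ['image', 'fx', 'fy', 'cx', 'cy', 'position', 'orientation', 'shot']
vise [([0.638, -0.335, 0.067], 0.79)]
jaw_tab [([0.635, -0.333, 0.068], 0.79)]
block []
tray [([0.692, -0.144, 0.018], 0.69)]
pan [([0.411, -0.17, 0.015], 0.93), ([0.636, -0.338, 0.
[... 208 characters left out ...]
, 0.047], 0.84)]
{'clock': 1.2, 'joint_positions': array([ 8.03061050e+01,  2.20398251e+01,  4.52349645e-01,  3.58055898e-05,
       -6.84098647e+01, -1.48175500e+01]), 'qvel': array([-0.01322086,  0.01945787,  0.06270102, -0.00926815,  0.01261959,
       -0.06871904]), 'joint_torque': array([-3.19551436e-04, -3.90470052e+01,  1.87626135e+01,  4.22446713e+00,
        1.55698584e-02, -1.50939911e-05]), 'position': array([0.25925749, 0.56867212, 0.22256783]), 'tool_rot': array([-1.79997420e+02,  6.48061900e-04, -2.45114318e+01]), 'force': array([0.69452582, 0.28543368, 0.08175944]), 'wrist_torque': array([0.02298883, 0.0217252 , 0.02401994]), 'finger_force': 0.0, 'opening': 1.0007613439059628}
```

View pics/scene0.png

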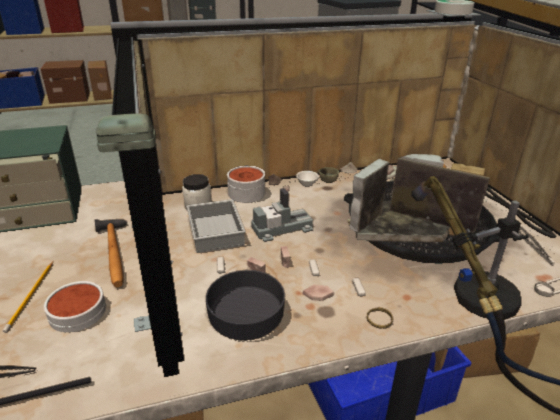

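View pics/side0.png

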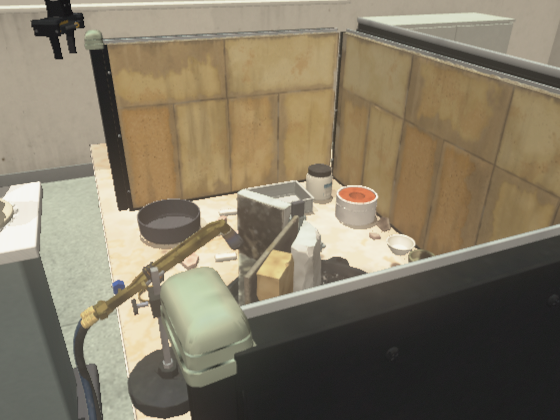

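The scene picture shows the vise at (282,215), tray (215,225) and pan (245,303). There are bars at (221,265), (314,268) and (359,287), lumps at (257,266) and (286,257), the slab at (318,292) and the jar at (197,190). The side view is mostly hidden by the turntable. The screen post is at (150,240), with its foot near (170,370).

```bash
cat > h.py <<'E'
from workcell import env
import numpy as np, cv2
from scipy.spatial.transform import Rotation as R
def cam(f): return R.from_euler('xyz',f["orientation"],degrees=True).as_matrix(), np.array(f["position"])
def back(f,u,v,z):
    M,p=cam(f); d=M@np.array([(u-f["cx"])/f["fx"],-(v-f["cy"])/f["fy"],-1.]); return p+d*(z-p[2])/d[2]
def proj(f,P):
    M,p=cam(f); q=(np.atleast_2d(P)-p)@M; return np.c_[f["cx"]+f["fx"]*q[:,0]/-q[:,2], f["cy"]-f["fy"]*q[:,1]/-q[:,2]]
def snap(n,name=None):
    f=env.grab_frame(n)
    if name: cv2.imwrite(f"pics/{name}.png",f["image"])
    return f
def D(yaw): return [180,0,yaw]
def st(): 
    s=env.read_state(); print("t%.1f"%s["clock"],np.round(s["position"],3),"yaw%.0f"%s["tool_rot"][2],"op%.2f"%s["opening"],"F",np.round(s["force"],1),"ff%.1f"%s["finger_force"]); return s
E
python3 - <<'E'
from h import *
f=snap("scene")
for u,v,z in [(170,370,0),(150,160,0.361),(120,145,.361),(215,225,0),(221,265,.01),(314,268,.01),(359,287,.01),(257,266,.02),(286,257,.02),(245,303,.02),(425,200,.06)]: print(u,v,np.round(back(f,u,v,z),3))
for p,y in [((.55,-.28,.40),0),((.55,-.28,.40),90),((.62,-.3,.35),0),((.45,-.25,.4),0),((.67,-.19,.3),0),((.3,.3,.5),0)]:
    print(p,y,env.inverse_kinematics(p,D(y)))
E
```

```text
170 370 [ 0.328 -0.066  0.   ]
150 160 [ 0.252 -0.081  0.361]
120 145 [ 0.294 -0.056  0.361]
215 225 [ 0.683 -0.19   0.   ]
221 265 [ 0.531 -0.176  0.01 ]
314 268 [ 0.476 -0.338  0.01 ]
359 287 [ 0.406 -0.396  0.01 ]
257 266 [ 0.498 -0.236  0.02 ]
286 257 [ 0.509 -0.295  0.02 ]
245 303 [ 0.41  -0.194  0.02 ]
425 200 [ 0.567 -0.618  0.06 ]
(0.55, -0.28, 0.4) 0 [-11.97404106  17.9837152   19.14663321   0.         -91.16291801
 101.97404106]
(0.55, -0.28, 0.4) 90 [ -11.97404106   17.9837152    19.14663321    0.          -91.16291801
 -168.02595894]
(0.62, -0.3, 0.35) 0 [-12.4056256   26.07843091  24.51240966   0.         -88.43397875
 102.4056256 ]
(0.45, -0.25, 0.4) 0 [-10.96988214   6.89492893   4.86339278   0.         -87.96846385
 100.96988214]
(0.67, -0.19, 0.3) 0 [-2.56713854e+00  2.73743589e+01  1.97749815e+01  2.54444375e-14
 -8.24006227e+01  9.25671385e+01]
(0.3, 0.3, 0.5) 0 [  67.1264665    -2.11648033    9.00312176    0.         -101.11960209
   22.8735335 ]
```

Run:
```python
from h import *
from scipy.optimize import least_squares
rows=[]
for p in [(.55,-.28,.4),(.45,-.25,.3),(.67,-.19,.3),(.6,-.3,.1),(.41,-.19,.1),(.4,-.4,.05)]:
    for o in [(180,0,0),(180,15,20),(165,0,-30),(180,-20,0),(195,0,0),(150,0,0)]:
        q=env.inverse_kinematics(p,o)
        if q is not None: rows.append((np.array(p),R.from_euler('xyz',o,degrees=True).as_matrix(),np.array(q)))
        if o==(180,0,0) or o==(150,0,0) or o==(195,0,0): print(p,o,None if q is None else np.round(q,1))
def wc(q,x):  # wrist (j5 centre)
    L1,L2,h=x[0],x[1],x[2]; a,b=np.radians(q[1]),np.radians(q[2]-q[1])
    r=L1*np.sin(a)+L2*np.cos(b); c=np.radians(q[0]); return np.array([r*np.cos(c),r*np.sin(c),h+L1*np.cos(a)+L2*np.sin(b)])
def axis5(q):
    c=np.radians(q[0]);b=np.radians(q[2]-q[1]);f=np.array([np.cos(b)*np.cos(c),np.cos(b)*np.sin(c),np.sin(b)])
    lat=np.array([np.sin(c),-np.cos(c),0]); return R.from_rotvec(f*np.radians(-q[3])).apply(lat)
def res(x): return np.concatenate([p-M[:,2]*x[3]-x[4]*axis5(q)-wc(q,x) for p,M,q in rows])
s=least_squares(res,[.57,.43,.25,.35,.16]); print(s.x,np.abs(s.fun).max())
s2=least_squares(lambda x:np.concatenate([p-M[:,2]*x[3]-x[4]*axis5(q*[1,1,1,-1,1,1])-wc(q,x) for p,M,q in rows]),[.57,.43,.25,.35,.16]); print(s2.x,np.abs(s2.fun).max())
```

```text
(0.55, -0.28, 0.4) (180, 0, 0) [-12.   18.   19.1   0.  -91.2 102. ]
(0.55, -0.28, 0.4) (195, 0, 0) [ -19.5   22.4   29.5  -14.4 -101.9  107.1]
(0.55, -0.28, 0.4) (150, 0, 0) [  1.1  12.3  -5.1  31.1 -75.5  80.2]
(0.45, -0.25, 0.3) (180, 0, 0) [-11.    8.4  -7.1   0.  -74.5 101. ]
(0.45, -0.25, 0.3) (195, 0, 0) [-20.1  13.1   2.6 -14.1 -85.  112. ]
(0.45, -0.25, 0.3) (150, 0, 0) [  4.6   4.1 -29.4  33.8 -63.6  68.1]
(0.67, -0.19, 0.3) (180, 0, 0) [ -2.6  27.4  19.8   0.  -82.4  92.6]
(0.67, -0.19, 0.3) (195, 0, 0) [ -9.5  30.3  28.7 -14.8 -90.9  99.6]
(0.67, -0.19, 0.3) (150, 0, 0) [  8.6  25.2  -0.3  31.3 -72.3  69.6]
(0.6, -0.3, 0.1) (180, 0, 0) [-12.8  32.1  -1.5   0.  -56.5 102.8]
(0.6, -0.3, 0.1) (195, 0, 0) [-19.7  36.   10.  -15.  -69.9 115.7]
(0.6, -0.3, 0.1) (150, 0, 0) [ -3.8  29.4 -27.3  48.1 -42.1  54.8]
(0.41, -0.19, 0.1) (180, 0, 0) [ -4.2  13.3 -32.8   0.  -43.9  94.2]
(0.41, -0.19, 0.1) (195, 0, 0) [-15.2  17.5 -21.7 -17.5 -56.2 115.7]
(0.41, -0.19, 0.1) (150, 0, 0) [  8.8  13.  -55.3  51.6 -39.1  35.4]
(0.4, -0.4, 0.05) (180, 0, 0) [-28.6  26.8 -20.2   0.  -43.  118.6]
(0.4, -0.4, 0.05) (195, 0, 0) [-35.8  32.   -6.7 -13.9 -60.9 133.6]
(0.4, -0.4, 0.05) (150, 0, 0) [-34.4  22.  -53.6  98.  -24.6  29.5]
[0.5649   0.4218   0.1606   0.306462 0.1598  ] 7.399625356896422e-11
[0.7041755  0.38238753 0.0743653  0.35070977 0.12443148] 0.19289616208641708
```

Run:
```python
from h import *
s=st(); p=s["position"]
env.move_straight([p[0],p[1],.46],rate=.3)
env.goto([.5,-.28,.46],D(0)); st()
f=snap("wrist","w1"); print(f["position"],f["orientation"],f["fx"],f["cx"],f["cy"])
for t in ["vise","jaw_tab","block","tray","pan","bar_a","lump_a","slab","turntable","screen_left","jar"]:
    print(t,[([round(float(v),3) for v in d["xyz"]],round(d["score"],2)) for d in env.search_frame(f,t)][:5])
```

```text
t1.2 [0.259 0.569 0.223] yaw-25 op1.00 F [ 0.3 -0.2  0.4] ff0.0
t5.3 [ 0.5   -0.279  0.46 ] yaw0 op1.00 F [-0.1 -0.2  0.8] ff0.0
[ 0.58265707 -0.27942859  0.62260536] [-1.73019190e+01 -5.14807332e-02 -9.00356676e+01] 335.4497445064036 276.00714688717386 214.88853322365512
vise [([0.638, -0.335, 0.018], 0.63)]
jaw_tab [([0.633, -0.325, 0.054], 0.98)]
block [([0.635, -0.297, 0.048], 0.8)]
tray [([0.661, -0.184, 0.004], 0.8), ([0.411, -0.402, 0.012], 0.16)]
pan [([0.402, -0.192, 0.006], 0.67)]
bar_a [([0.411, -0.402, 0.014], 0.64), ([0.539, -0.177, 0.009], 0.62), ([0.488, -0.338, 0.011], 0.51)]
lump_a [([0.543, -0.178, 0.007], 0.75), ([0.505, -0.24, 0.028], 0.58)]
slab [([0.423, -0.324, 0.008], 0.79)]
turntable [([0.635, -0.335, 0.022], 0.32)]
screen_left [([0.63, -0.299, 0.047], 0.17)]
jar []
```

View pics/w1.png

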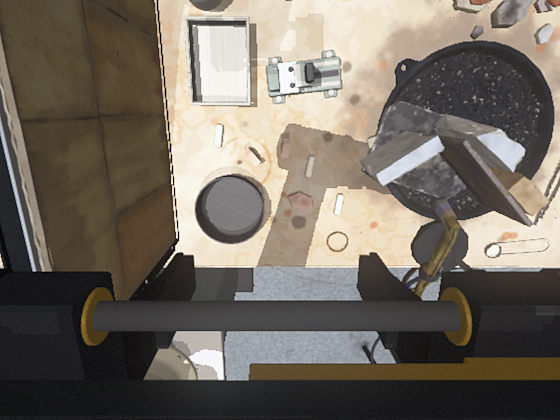

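The wrist picture from above shows:
- tray at (220,60), vise at (305,75) with its tab toward the right, and pan at (230,208)
- bars at (219,134), (309,166) and (339,203)
- a lump at (257,155), one possibly at (287,147) in shadow, and the slab at (300,200)
- the screen's foot at u≈160–177, and turntable blocks reaching to u≈362

```bash
cat >> h.py <<'E'
def rect(f,mask,z,show=True):
    c=max(cv2.findContours(mask.astype(np.uint8),0,2)[0],key=cv2.contourArea)[:,0,:]
    P=np.array([back(f,u,v,z)[:2] for u,v in c])
    (cx,cy),(w,h),a=cv2.minAreaRect((P*1000).astype(np.float32))
    if w>h: w,h,a=h,w,a+90   # a = direction (deg) of the SHORT side w
    return np.array([cx/1000,cy/1000]),w,h,(a+90)%180-90
def measure(f,things):
    for t,z in things:
        for d in env.trace(f,t):
            if d["score"]<.2: continue
            c,w,h,a=rect(f,d["mask"],z); v,u=np.nonzero(d["mask"]); print(t,"sc%.2f"%d["score"],"px",int(u.mean()),int(v.mean()),"xy",np.round(c,3),"size %.0f x %.0f short-dir %.0f"%(w,h,a))
E
python3 - <<'E'
from h import *
f=snap("wrist")
measure(f,[("bar_a",.008),("lump_a",.02),("slab",.008),("tray",.036),("pan",.04),("block",.046),("jaw_tab",.055),("vise",.02)])
for u,v,z in [(162,20,0),(177,240,0),(362,165,.15),(395,103,.15),(440,145,.18),(527,220,.15),(380,100,.06),(470,60,.06),(470,215,.06),(383,130,.05),(553,130,.05)]: print(u,v,np.round(back(f,u,v,z),3))
cv2.imwrite("pics/w2.png",cv2.resize(f["image"][0:260,160:420],None,fx=3,fy=3,interpolation=3)[:600,:780])
cv2.imwrite("pics/w2.png",cv2.resize(f["image"][0:250,170:400],(690,600) ,interpolation=cv2.INTER_CUBIC))
E
```

```text
bar_a sc0.61 px 338 203 xy [ 0.413 -0.4  ] size 18 x 42 short-dir 82
bar_a sc0.60 px 218 135 xy [ 0.54  -0.177] size 13 x 40 short-dir 81
bar_a sc0.44 px 309 166 xy [ 0.485 -0.342] size 13 x 38 short-dir 80
lump_a sc0.69 px 252 155 xy [ 0.505 -0.239] size 14 x 33 short-dir -50
lump_a sc0.66 px 285 147 xy [ 0.52  -0.297] size 15 x 36 short-dir 84
slab sc0.72 px 300 199 xy [ 0.42  -0.326] size 35 x 39 short-dir 19
tray sc0.84 px 218 59 xy [ 0.658 -0.188] size 102 x 131 short-dir 90
pan sc0.94 px 229 208 xy [ 0.411 -0.195] size 127 x 130 short-dir 90
block sc0.97 px 287 77 xy [ 0.633 -0.3  ] size 29 x 47 short-dir -83
jaw_tab sc0.80 px 303 73 xy [ 0.637 -0.324] size 33 x 35 short-dir -88
vise sc0.66 px 307 75 xy [ 0.638 -0.349] size 73 x 79 short-dir 7
vise sc0.39 px 218 59 xy [ 0.66  -0.186] size 104 x 134 short-dir 90
162 20 [ 0.725 -0.093  0.   ]
177 240 [ 0.336 -0.083 -0.   ]
362 165 [ 0.509 -0.402  0.15 ]
395 103 [ 0.592 -0.44   0.15 ]
440 145 [ 0.539 -0.493  0.18 ]
527 220 [ 0.426 -0.653  0.15 ]
380 100 [ 0.598 -0.446  0.06 ]
470 60 [ 0.656 -0.579  0.06 ]
470 215 [ 0.406 -0.621  0.06 ]
383 130 [ 0.551 -0.458  0.05 ]
553 130 [ 0.551 -0.74   0.05 ]
```

View pics/w2.png

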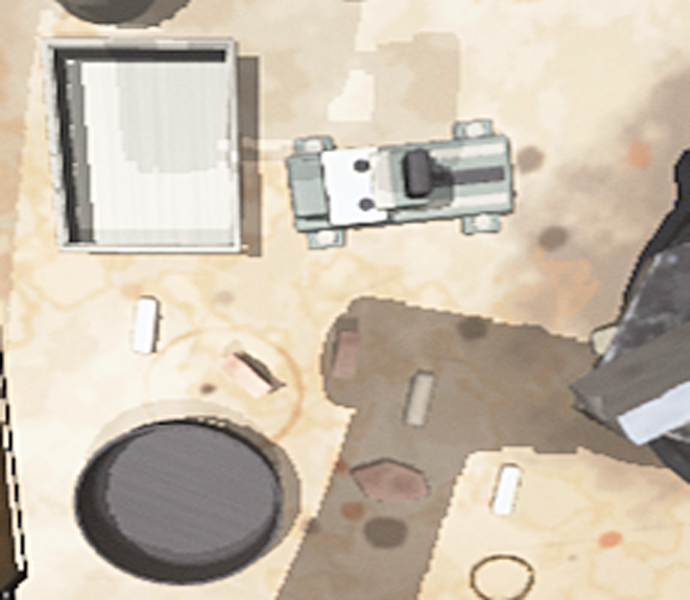

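The enlarged crop confirms two lumps at (250,372) and (345,350). The three bars lie nearly along x, and the vise's x is tipped about 7° from the robot's right. The wrist sits 16 cm left of the tool, so low poses near the screen need a tilt. I'll plan those with a clearance check.

```bash
cat >> h.py <<'E'
L1,L2,H,T,O=.5649,.4218,.1606,.306462,.1598
def rot(psi,th):   # closing dir psi (deg), tail leaned th deg away from screen (fingers to +y)
    c=np.array([np.cos(np.radians(psi)),np.sin(np.radians(psi)),0]); n=np.array([-c[1],c[0],0]); n*=np.sign(n[1]) or 1
    z=np.sin(np.radians(th))*n-np.cos(np.radians(th))*np.array([0,0,1]); x=np.cross(c,z)
    return np.c_[x,c,z]
def eul(M): return R.from_matrix(M).as_euler('xyz',degrees=True)
# boxes lo,hi ; screen, turntable blocks, pan of turntable, torch, vise, tab, tray, pan, jar
BOX=[((.28,-.095,0),(.85,-.04,.365)),((.48,-.8,0),(.58,-.43,.185)),((.42,-.8,0),(.70,-.46,.07)),((.3,-.8,0),(.45,-.5,.3)),
     ((.60,-.40,0),(.67,-.27,.055)),((.61,-.38,0),(.66,-.32,.09)),((.595,-.238,0),(.721,-.138,.037)),((.347,-.259,0),(.475,-.131,.041)),((.71,-.22,0),(.79,-.12,.075))]
LO=np.array([b[0] for b in BOX]);HI=np.array([b[1] for b in BOX])
def dist(P): return np.linalg.norm(np.maximum(0,np.maximum(LO-P[:,None],P[:,None]-HI)),axis=2)
def clear(p,M,q):
    a,b,c=np.radians(q[1]),np.radians(q[2]-q[1]),np.radians(q[0]); u=np.array([np.cos(c),np.sin(c),0]); k=np.array([0,0,1.])
    el=u*L1*np.sin(a)+k*(H+L1*np.cos(a)); w=el+L2*(u*np.cos(b)+k*np.sin(b)); fl=p-M[:,2]*T
    t=np.linspace(0,1,15)[:,None]
    d=min((dist(el+(w-el)*t)-.07).min(),(dist(w+(fl-w)*t)-.055).min(),(dist(fl+(p-.12*M[:,2]-fl)*t)-.05).min())
    g=np.array([[x,y,z] for x in (-.0375,0,.0375) for y in np.linspace(-.095,.095,7) for z in (-.07,-.13,-.19)])
    d=min(d,dist(p+g@M.T).min(),(dist((p+M@[.083,0,-.163])[None])-.035).min())
    return d
def plan(p,psi,ths=range(0,46,5),want=.02,flips=(0,180)):
    best=None
    for th in ths:
        for fl in flips:
            M=rot(psi+fl,th); q=env.inverse_kinematics(p,eul(M))
            if q is None: continue
            d=clear(np.array(p),M,q); s=min(d,want)-th*1e-4
            if best is None or s>best[0]: best=(s,d,th,fl,M,q)
    return best
E
python3 - <<'E'
from h import *
for n,p,psi in [("tab",(.638,-.327,.068),7),("tabopen",(.643,-.367,.068),7),("block",(.635,-.305,.028),7),("trayB",(.65,-.162,.012),0),("trayb",(.65,-.198,.02),0),("bar1",(.54,-.177,.007),-9),("bar2",(.485,-.342,.007),-10),("bar3",(.413,-.4,.007),-8),("lump1",(.505,-.239,.012),40),("lump1b",(.505,-.239,.012),-50),("lump2",(.52,-.297,.012),-6),("slab",(.42,-.326,.006),0),("pan",(.411,-.19,.02),0)]:
    b=plan(p,psi); print(n,None if b is None else (round(b[1],3),b[2],b[3],np.round(b[5])))
E
```

```text
tab (np.float64(0.036), 5, 0, array([ -16.,   39.,    9.,   -5.,  -62., -154.]))
tabopen (np.float64(0.014), 0, 0, array([ -17.,   40.,    9.,   -0.,  -59., -156.]))
block (np.float64(0.004), 5, 0, array([ -15.,   40.,    5.,   -6.,  -57., -155.]))
trayB (np.float64(0.0), 30, 0, array([ -15.,   44.,   13.,  -31.,  -70., -151.]))
trayb (np.float64(0.011), 25, 0, array([ -15.,   43.,   13.,  -26.,  -69., -153.]))
bar1 (np.float64(0.013), 25, 0, array([ -17.,   35.,   -6.,  -30.,  -56., -153.]))
bar2 (np.float64(0.02), 5, 0, array([ -22.,   33.,  -14.,   -7.,  -44., -163.]))
bar3 (np.float64(0.0), 0, 0, array([ -28.,   31.,  -21.,   -0.,  -38., -160.]))
lump1 (np.float64(0.017), 30, 0, array([ -18.,   43.,    4.,  -16.,  -78., -115.]))
lump1b (np.float64(0.022), 20, 0, array([-20.,  28., -18., -29., -37., 173.]))
lump2 (np.float64(0.001), 10, 0, array([ -20.,   34.,   -9.,  -13.,  -50., -158.]))
slab (np.float64(0.03), 5, 0, array([ -23.,   29.,  -22.,   -7.,  -41., -151.]))
pan (np.float64(0.027), 25, 0, array([ -22.,   28.,  -19.,  -28.,  -56., -139.]))
```

```bash
cat >> h.py <<'E'
def go(p,M,z):  # high move then vertical line
    env.goto([p[0],p[1],z],eul(M))
E
python3 - <<'E'
from h import *
f=snap("wrist")
tab=back(f,308.7,72.5,.089); print("tab",tab)
fs=snap("scene")
for z in (.05,.08,.1,.12,.15,.18): print(z,back(f,362,168,z)[:2],back(fs,354,213,z)[:2],back(fs,367,165,z)[:2])
b=plan([tab[0],tab[1],.068],7,ths=(5,10)); M=b[4]; print(b[1:4],b[5])
go(tab,M,.2); st()
f=snap("wrist","v1"); print(np.round(f["position"],3))
for t in ["jaw_tab","block"]: print(t,[([round(float(v),3) for v in d["xyz"]],round(d["score"],2)) for d in env.search_frame(f,t)][:2])
measure(f,[("block",.046),("jaw_tab",.07)])
E
```

```text
tab [ 0.63550022 -0.32876549  0.089     ]
0.05 [ 0.4878223 -0.4278389] [ 0.57425967 -0.45929566] [ 0.77268202 -0.58521627]
0.08 [ 0.49277086 -0.42009551] [ 0.53045059 -0.43619017] [ 0.71658683 -0.55431391]
0.1 [ 0.49606991 -0.41493324] [ 0.50124454 -0.42078652] [ 0.67919004 -0.53371234]
0.12 [ 0.49936895 -0.40977098] [ 0.47203849 -0.40538286] [ 0.64179325 -0.51311076]
0.15 [ 0.50431751 -0.40202758] [ 0.42822941 -0.38227737] [ 0.58569806 -0.4822084 ]
0.18 [ 0.50926608 -0.39428419] [ 0.38442034 -0.35917189] [ 0.52960287 -0.45130603]
(np.float64(0.03792552066669863), 5, 0) [ -16.50709647   39.14072411    8.8222443    -5.20416409  -61.77882598
 -153.94670915]
t10.2 [ 0.636 -0.329  0.2  ] yaw97 op1.00 F [-0.6  0.4 -0.4] ff0.0
[ 0.628 -0.262  0.369]
jaw_tab [([0.639, -0.324, 0.057], 0.56)]
block []
block sc0.83 px 277 178 xy [ 0.634 -0.297] size 31 x 46 short-dir -84
jaw_tab sc0.59 px 278 208 xy [ 0.637 -0.322] size 32 x 34 short-dir 7
```

View pics/v1.png

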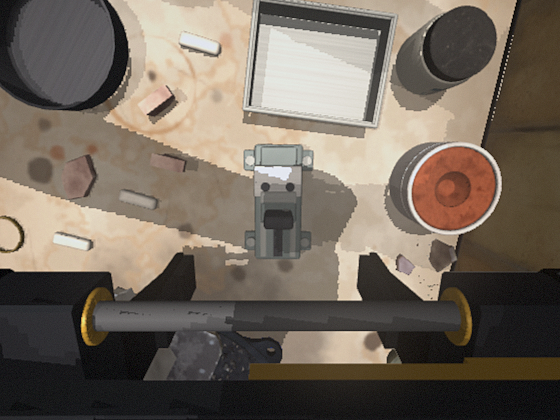

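The view over the vise shows the tab at (279,217) and the block at (277,180). The tray is at (318,63), and the lumps and bars are clear on the left. The tab sits where I measured it, so I'll pull it.

Run:
```python
from h import *
f=snap("wrist"); print("tab check",back(f,279,217,.089))
tab=np.array([.6355,-.329]); M=R.from_euler('xyz',env.read_state()["tool_rot"],degrees=True).as_matrix()
print(env.move_straight([*tab,.068],rate=.1,force_limit=10)); st()
env.gripper_to(0.0,30); s=st()
vx=np.array([.122,-.993,0]); p=s["position"]
print(env.move_straight(p+vx*.036,rate=.06,force_limit=30)); st()
print(env.move_straight(p+vx*.044,rate=.03,force_limit=20)); s=st()
env.gripper_to(.7); p=s["position"]
env.move_straight([p[0],p[1],.22],rate=.2)
b=plan([.635,-.30,.2],7,ths=(10,)); env.goto([.635,-.30,.2],eul(b[4])); st()
f=snap("wrist","v2")
for t in ["jaw_tab","block"]: print(t,[([round(float(v),3) for v in d["xyz"]],round(d["score"],2)) for d in env.search_frame(f,t)][:2])
measure(f,[("block",.046),("jaw_tab",.07),("tray",.036)])
```

```text
tab check [ 0.63765485 -0.3241507   0.089     ]
False
t11.9 [ 0.636 -0.329  0.069] yaw97 op1.00 F [0.8 0.4 0.6] ff0.0
t13.0 [ 0.637 -0.329  0.068] yaw97 op0.30 F [ 5.8  0.5 -2.7] ff30.0
False
t13.7 [ 0.642 -0.365  0.068] yaw97 op0.29 F [ 0.6 -0.3 -0.5] ff30.0
True
t14.0 [ 0.642 -0.367  0.068] yaw97 op0.29 F [-0.8  1.2  3. ] ff30.0
t16.2 [ 0.634 -0.299  0.198] yaw97 op0.70 F [-0.2 -0.1  0.2] ff0.0
jaw_tab [([0.642, -0.361, 0.055], 0.75)]
block [([0.633, -0.297, 0.046], 0.59)]
block sc0.84 px 275 224 xy [ 0.633 -0.298] size 31 x 46 short-dir -83
tray sc0.70 px 314 112 xy [ 0.658 -0.187] size 102 x 131 short-dir 89
tray sc0.44 px 81 219 xy [ 0.437 -0.319] size 36 x 39 short-dir 18
```

View pics/v2.png

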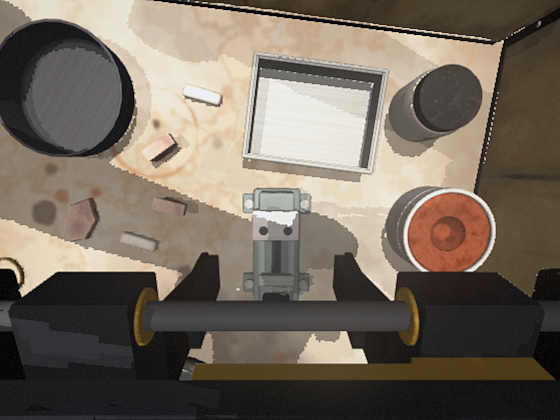

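The jaw is open, with a clear gap at (278,265) between block and jaw. The tray is at (314,112) and the jar's top at (447,97). Next I'll pick the block.

Run:
```python
from h import *
f=snap("wrist"); print("jar",back(f,447,97,.072), "crucible",back(f,447,231,.07), "tray corners",[np.round(back(f,u,v,.036)[:2],3) for u,v in [(253,54),(388,72),(372,173),(245,155)]])
env.gripper_to(1.0)
print(env.move_straight([.6335,-.300,.029],rate=.1,force_limit=8)); st()
env.gripper_to(0,30); st()
print(env.move_straight([.6335,-.300,.17],rate=.12)); st()
for x in (.645,.65):
  for th in (20,25,30):
    M=rot(0,th); p=[x,-.167,.022]; q=env.inverse_kinematics(p,eul(M)); print(x,th,None if q is None else (clear(np.array(p),M,q),np.round(q)))
```

```text
jar [ 0.76862466 -0.16691432  0.072     ] crucible [ 0.79139616 -0.28348388  0.07      ] tray corners [array([ 0.594, -0.14 ]), array([ 0.725, -0.141]), array([ 0.724, -0.238]), array([ 0.596, -0.236])]
False
t19.2 [ 0.634 -0.3    0.03 ] yaw97 op1.00 F [ 0.5 -0.1 -0.2] ff0.0
t19.9 [ 0.634 -0.3    0.029] yaw97 op0.53 F [-0.6 -0.2 -0.4] ff30.0
False
t21.2 [ 0.633 -0.3    0.169] yaw97 op0.53 F [ 0.3 -0.  -0.7] ff30.0
0.645 20 (np.float64(-0.034846630743832235), array([ -11.,   40.,    7.,  -22.,  -62., -158.]))
0.645 25 (np.float64(-0.004602785993889094), array([ -13.,   42.,   10.,  -27.,  -67., -154.]))
0.645 30 (np.float64(0.007621778264910714), array([ -15.,   43.,   12.,  -31.,  -71., -151.]))
0.65 20 (np.float64(-0.03508016218375868), array([ -11.,   41.,    8.,  -22.,  -63., -158.]))
0.65 25 (np.float64(-0.004929441155757622), array([ -13.,   42.,   10.,  -27.,  -67., -155.]))
0.65 30 (np.float64(0.007621778264910714), array([ -15.,   43.,   13.,  -31.,  -71., -152.]))
```

Run:
```python
from h import *
M=rot(0,30); x,y=.650,-.172
env.goto([x,y-.02,.2],eul(M)); st()
print(env.move_straight([x,y,.08],rate=.12,force_limit=12))
print(env.move_straight([x,y,.022],rate=.06,force_limit=8)); s=st()
env.gripper_to(.66,30); st()
print(env.move_straight([x,y,.2],rate=.12,force_limit=15))
env.goto([.5,-.28,.4],eul(rot(90,0))); st()
f=snap("wrist","t1")
measure(f,[("block",.028),("bar_a",.008),("lump_a",.02),("slab",.008),("tray",.036),("pan",.04)])
```

```text
t21.8 [ 0.65  -0.193  0.199] yaw90 op0.53 F [-0.1  0.2 -0.4] ff30.0
False
False
t24.0 [ 0.65  -0.172  0.023] yaw90 op0.52 F [ 0.2  0.4 -0.4] ff30.0
t24.6 [ 0.65  -0.172  0.022] yaw90 op0.66 F [ 0.6 -0.1  0.3] ff0.0
False
t27.6 [ 0.5   -0.28   0.399] yaw180 op0.65 F [-0.5 -0.1 -0.1] ff0.0
block sc0.90 px 340 243 xy [ 0.635 -0.169] size 34 x 35 short-dir 90
block sc0.31 px 325 247 xy [ 0.655 -0.185] size 103 x 139 short-dir 90
bar_a sc0.62 px 238 151 xy [ 0.483 -0.341] size 15 x 41 short-dir 80
bar_a sc0.54 px 337 186 xy [ 0.539 -0.177] size 13 x 38 short-dir 85
bar_a sc0.46 px 200 106 xy [ 0.412 -0.398] size 14 x 40 short-dir 82
lump_a sc0.67 px 303 166 xy [ 0.504 -0.237] size 12 x 35 short-dir -45
lump_a sc0.63 px 325 247 xy [ 0.658 -0.184] size 104 x 143 short-dir 90
lump_a sc0.50 px 266 175 xy [ 0.518 -0.296] size 12 x 37 short-dir 83
slab sc0.73 px 247 110 xy [ 0.418 -0.325] size 36 x 42 short-dir 20
slab sc0.44 px 201 106 xy [ 0.411 -0.397] size 11 x 38 short-dir 86
tray sc0.69 px 326 246 xy [ 0.65  -0.187] size 104 x 138 short-dir 90
pan sc0.98 px 333 101 xy [ 0.408 -0.195] size 125 x 126 short-dir -85
```

View pics/t1.png

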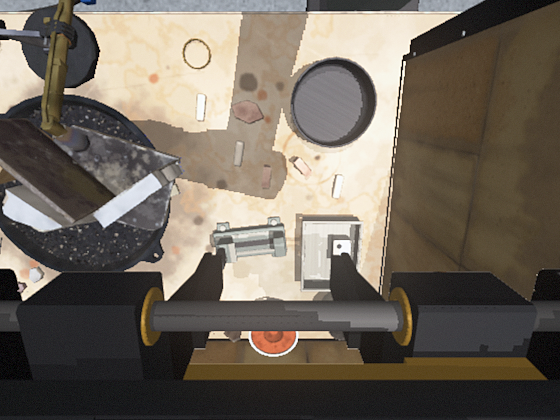

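The block lies in the tray at (340,245), and everything else is where I measured it. The jaw is open and the vise is empty. Next come the bars, then the pieces.

```bash
cat >> h.py <<'E'
def pick(x,y,z,psi,th,op=1.0,force=25,hi=.16):
    M=rot(psi,th); q=env.inverse_kinematics([x,y,z],eul(M)); print("pick clr %.3f"%clear(np.array([x,y,z]),M,q))
    env.gripper_to(op); env.goto([x,y,hi],eul(M))
    hit=env.move_straight([x,y,.04],rate=.15,force_limit=10) or env.move_straight([x,y,z],rate=.05,force_limit=6)
    print("hit",hit); env.gripper_to(0,force); st()
    env.move_straight([x,y,hi],rate=.15); return st()["opening"]
def place(x,y,z,th,op,psi=0,hi=.16):
    M=rot(psi,th); q=env.inverse_kinematics([x,y,z],eul(M)); print("place clr %.3f"%clear(np.array([x,y,z]),M,q))
    env.goto([x,y,hi],eul(M))
    hit=env.move_straight([x,y,.06],rate=.15,force_limit=10) or env.move_straight([x,y,z],rate=.06,force_limit=6)
    print("hit",hit); st(); env.gripper_to(op); env.move_straight([x,y,hi],rate=.15,force_limit=15); st()
E
python3 - <<'E'
from h import *
for n,p,psi in [("bar1",(.54,-.177,.008),-8),("bar2",(.484,-.341,.007),-10),("bar3",(.413,-.399,.006),-8),("lump1",(.505,-.238,.014),42),("lump2",(.519,-.296,.014),-6),("slab",(.419,-.325,.006),0),("pan",(.41,-.19,.02),0),("tr",(.65,-.205,.014),0)]:
    print(n,[(th,round(clear(np.array(p),rot(psi,th),env.inverse_kinematics(p,eul(rot(psi,th)))),3)) for th in (-10,0,10,15,20,25,30)])
if pick(.54,-.177,.008,-8,25)>.3: place(.650,-.205,.013,25,.68)
E
```

```text
bar1 [(-10, np.float64(-0.055)), (0, np.float64(-0.055)), (10, np.float64(-0.07)), (15, np.float64(-0.054)), (20, np.float64(-0.019)), (25, np.float64(0.012)), (30, np.float64(0.009))]
bar2 [(-10, np.float64(-0.046)), (0, np.float64(0.008)), (10, np.float64(0.004)), (15, np.float64(-0.009)), (20, np.float64(-0.025)), (25, np.float64(-0.037)), (30, np.float64(-0.044))]
bar3 [(-10, np.float64(0.0)), (0, np.float64(0.0)), (10, np.float64(-0.006)), (15, np.float64(-0.032)), (20, np.float64(-0.055)), (25, np.float64(-0.055)), (30, np.float64(-0.055))]
lump1 [(-10, np.float64(-0.07)), (0, np.float64(-0.07)), (10, np.float64(-0.046)), (15, np.float64(-0.026)), (20, np.float64(-0.008)), (25, np.float64(0.008)), (30, np.float64(0.019))]
lump2 [(-10, np.float64(-0.07)), (0, np.float64(-0.034)), (10, np.float64(0.002)), (15, np.float64(0.0)), (20, np.float64(0.0)), (25, np.float64(-0.0)), (30, np.float64(-0.019))]
slab [(-10, np.float64(-0.059)), (0, np.float64(-0.004)), (10, np.float64(0.035)), (15, np.float64(0.02)), (20, np.float64(0.005)), (25, np.float64(-0.01)), (30, np.float64(-0.033))]
pan [(-10, np.float64(-0.055)), (0, np.float64(-0.061)), (10, np.float64(-0.066)), (15, np.float64(-0.033)), (20, np.float64(0.002)), (25, np.float64(0.027)), (30, np.float64(0.021))]
tr [(-10, np.float64(-0.055)), (0, np.float64(-0.07)), (10, np.float64(-0.062)), (15, np.float64(-0.031)), (20, np.float64(-0.001)), (25, np.float64(0.007)), (30, np.float64(0.001))]
pick clr 0.012
hit False
t32.6 [ 0.54  -0.177  0.008] yaw82 op0.45 F [ 0.8 -0.2  0.6] ff25.0
t33.8 [ 0.539 -0.177  0.159] yaw82 op0.45 F [-0.6 -0.1 -0.1] ff25.0
place clr 0.006
hit False
t36.1 [ 0.65  -0.205  0.013] yaw90 op0.46 F [-0.2 -0.2 -0.2] ff25.0
t37.9 [ 0.649 -0.205  0.159] yaw90 op0.68 F [ 0.4  0.7 -0.4] ff0.0
```

Run:
```python
from h import *
if pick(.484,-.341,.006,-10,5)>.3: place(.652,-.203,.026,25,.68)
if pick(.419,-.325,.005,0,15)>.2: place(.409,-.192,.013,25,.72)
env.goto([.5,-.28,.4],eul(rot(90,0)))
f=snap("wrist","t2")
measure(f,[("bar_a",.008),("lump_a",.02),("slab",.008)])
```

```text
pick clr 0.021
hit True
t42.0 [ 0.483 -0.341  0.007] yaw80 op0.46 F [-0.5 -0.2 -0.4] ff25.0
t43.2 [ 0.483 -0.341  0.159] yaw80 op0.47 F [ 0.2  0.7 -0.4] ff25.0
place clr 0.019
hit False
t45.5 [ 0.652 -0.203  0.026] yaw90 op0.47 F [ 0.4  0.2 -0.1] ff25.0
t47.2 [ 0.651 -0.203  0.159] yaw90 op0.68 F [ 0.8  0.6 -0.4] ff0.0
pick clr 0.020
hit False
t51.8 [ 0.419 -0.325  0.005] yaw90 op0.37 F [-0.2  0.8 -0.8] ff24.8
t53.0 [ 0.418 -0.325  0.159] yaw90 op0.37 F [-0.  -0.1 -0.3] ff24.8
place clr 0.020
hit False
t55.3 [ 0.409 -0.192  0.013] yaw90 op0.37 F [-0.3  0.  -1.1] ff24.8
t57.3 [ 0.408 -0.192  0.159] yaw90 op0.72 F [-0.7 -0.2  0.2] ff0.0
bar_a sc0.56 px 320 252 xy [ 0.657 -0.201] size 18 x 45 short-dir -88
lump_a sc0.69 px 302 166 xy [ 0.503 -0.236] size 12 x 35 short-dir -45
lump_a sc0.47 px 266 177 xy [ 0.519 -0.296] size 12 x 35 short-dir 83
slab sc0.94 px 332 105 xy [ 0.409 -0.191] size 36 x 42 short-dir 23
```

View pics/t2.png

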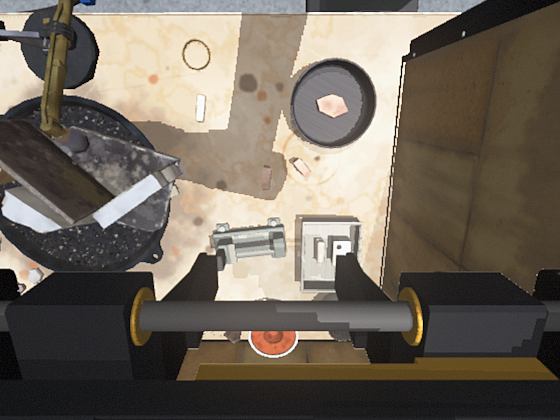

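The slab is in the pan at (332,105), and two bars and the block are in the tray. Still on the bench are a bar at (200,107) and lumps at (302,166) and (266,177). I'll do the lumps now and check the torch's position for the last bar.

Run:
```python
from h import *
f=snap("wrist"); fs=snap("scene")
for z in (.08,.12,.16,.2,.25): print(z,"tip t2",back(f,50,133,z)[:2],"scene",back(fs,424,183,z)[:2], "tube t2",back(f,64,80,z)[:2],"scene",back(fs,455,235,z)[:2])
if pick(.518,-.296,.013,-7,15)>.2: place(.410,-.172,.031,25,.62)
if pick(.503,-.237,.013,45,30,op=.9)>.2: place(.410,-.207,.031,30,.62)
```

```text
0.08 tip t2 [ 0.44617354 -0.59613376] scene [ 0.60266108 -0.63357036] tube t2 [ 0.37728858 -0.56361883] scene [ 0.41380821 -0.57842047]
0.12 tip t2 [ 0.44390208 -0.56989437] scene [ 0.53789388 -0.58539201] tube t2 [ 0.38073773 -0.54007966] scene [ 0.36566158 -0.53509575]
0.16 tip t2 [ 0.44163063 -0.54365497] scene [ 0.47312667 -0.53721366] tube t2 [ 0.38418688 -0.5165405 ] scene [ 0.31751494 -0.49177103]
0.2 tip t2 [ 0.43935918 -0.51741558] scene [ 0.40835947 -0.4890353 ] tube t2 [ 0.38763603 -0.49300133] scene [ 0.2693683  -0.44844631]
0.25 tip t2 [ 0.43651986 -0.48461634] scene [ 0.32740047 -0.42881236] tube t2 [ 0.39194747 -0.46357737] scene [ 0.20918501 -0.39429041]
pick clr 0.000
hit False
t63.3 [ 0.518 -0.296  0.013] yaw83 op0.38 F [-0.3  0.3 -0.1] ff25.0
t64.5 [ 0.517 -0.296  0.159] yaw83 op0.38 F [-0.4  0.1 -0.8] ff25.0
place clr 0.018
hit False
t66.6 [ 0.41  -0.172  0.031] yaw90 op0.38 F [-0.  -0.1 -0.2] ff25.0
t68.3 [ 0.409 -0.172  0.159] yaw90 op0.62 F [-0.2  0.5  0.6] ff0.0
pick clr 0.014
hit False
t72.1 [ 0.503 -0.237  0.013] yaw135 op0.38 F [0.5 0.2 0.9] ff25.0
t73.3 [ 0.502 -0.237  0.159] yaw135 op0.38 F [-0.1 -0.  -0.2] ff25.0
place clr 0.035
hit False
t75.3 [ 0.41  -0.207  0.031] yaw90 op0.38 F [ 0.1 -0.6 -1.4] ff25.0
t77.0 [ 0.409 -0.207  0.159] yaw90 op0.62 F [-0.1 -0.5  0.6] ff0.0
```

Run:
```python
from h import *
e=eul(rot(82,0))
env.gripper_to(.9); env.goto([.43,-.30,.2],e)
x,y=.411,-.392
env.move_straight([x,y,.16]); print(env.move_straight([x,y,.03],rate=.12,force_limit=10) or env.move_straight([x,y,.006],rate=.05,force_limit=6)); st()
env.gripper_to(.42,15); st()
print(env.move_straight([.425,-.32,.006],rate=.05,force_limit=15)); st()
env.gripper_to(.8); env.move_straight([.425,-.32,.2],rate=.2)
env.goto([.5,-.28,.4],eul(rot(90,0)))
f=snap("wrist","t3")
measure(f,[("bar_a",.008),("lump_a",.03),("slab",.008),("block",.028)])
```

```text
False
t81.4 [ 0.411 -0.392  0.006] yaw172 op0.90 F [ 0.3 -0.3 -0.2] ff0.0
t82.4 [ 0.411 -0.392  0.006] yaw172 op0.42 F [-0.4 -0.7  0.4] ff0.0
False
t84.0 [ 0.425 -0.32   0.006] yaw172 op0.42 F [-0.6  1.1  0.2] ff0.0
bar_a sc0.58 px 320 251 xy [ 0.656 -0.201] size 13 x 41 short-dir -88
bar_a sc0.51 px 243 116 xy [ 0.424 -0.331] size 13 x 40 short-dir 82
bar_a sc0.40 px 316 245 xy [ 0.646 -0.208] size 10 x 36 short-dir 74
bar_a sc0.38 px 339 249 xy [ 0.654 -0.165] size 34 x 57 short-dir -87
lump_a sc0.88 px 336 113 xy [ 0.421 -0.191] size 26 x 33 short-dir 42
lump_a sc0.65 px 358 104 xy [ 0.409 -0.156] size 28 x 33 short-dir 90
slab sc0.83 px 328 102 xy [ 0.405 -0.193] size 27 x 43 short-dir 16
block sc0.82 px 339 248 xy [ 0.646 -0.169] size 33 x 55 short-dir -87
```

View pics/t3.png

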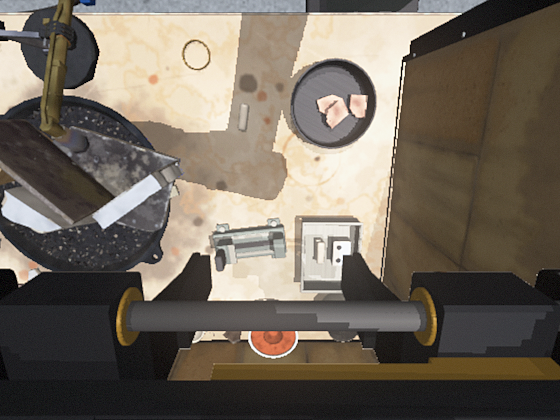

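Both lumps and the slab are inside the pan at (336,113), (358,104) and (325,102). The last bar has been dragged to (243,116), into the open. Next I'll pick it up, then shut the jaw.

Run:
```python
from h import *
if pick(.424,-.331,.006,-8,15)>.3: place(.660,-.203,.036,25,.68)
vx=np.array([.122,-.993,0]); M=rot(7,5)
env.gripper_to(.8); env.goto([.642,-.367,.2],eul(M))
print(env.move_straight([.642,-.367,.069],rate=.12,force_limit=10)); st()
env.gripper_to(0,30); s=st(); p=s["position"]
print(env.move_straight(p-vx*.034,rate=.05,force_limit=30)); st()
print(env.move_straight(p-vx*.046,rate=.03,force_limit=20)); s=st()
env.gripper_to(.7); p=s["position"]; env.move_straight([p[0],p[1],.25],rate=.2)
env.goto([.48,-.28,.42],eul(rot(90,0))); st()
f=snap("wrist","t4"); snap("scene","s4")
measure(f,[("bar_a",.02),("lump_a",.03),("slab",.008),("block",.028)])
print(back(f,0,0,0))
for t in ["jaw_tab"]: print(t,[([round(float(v),3) for v in d["xyz"]],round(d["score"],2)) for d in env.search_frame(f,t)][:2])
cv2.imwrite("pics/t4c.png",cv2.resize(f["image"][40:300,190:400],None,fx=2.3,fy=2.3,interpolation=cv2.INTER_CUBIC))
```

```text
pick clr 0.001
hit False
t91.5 [ 0.424 -0.331  0.006] yaw82 op0.47 F [0.4 0.3 1.6] ff25.0
t92.7 [ 0.423 -0.331  0.159] yaw82 op0.47 F [-0.7 -0.3 -0.8] ff25.0
place clr 0.027
hit False
t95.1 [ 0.66  -0.203  0.035] yaw90 op0.46 F [-0.6  0.4 -0.7] ff25.0
t96.8 [ 0.659 -0.203  0.159] yaw90 op0.68 F [-0.2 -0.  -1. ] ff0.0
False
t99.2 [ 0.643 -0.367  0.07 ] yaw97 op0.80 F [ 0.2 -1.   0.3] ff0.0
t100.0 [ 0.642 -0.367  0.069] yaw97 op0.30 F [-0.1 -0.7  0.3] ff30.0
False
t100.9 [ 0.638 -0.332  0.069] yaw97 op0.30 F [0.7 3.2 0.2] ff30.0
True
t101.2 [ 0.637 -0.327  0.069] yaw97 op0.29 F [ 1.6 -1.7  2.8] ff30.0
t104.4 [ 0.48  -0.28   0.419] yaw180 op0.70 F [-0.2 -0.1  0.5] ff0.0
bar_a sc0.61 px 319 261 xy [ 0.663 -0.201] size 13 x 42 short-dir -88
bar_a sc0.48 px 316 245 xy [ 0.628 -0.208] size 7 x 12 short-dir 33
bar_a sc0.36 px 319 249 xy [ 0.636 -0.203] size 7 x 8 short-dir -88
lump_a sc0.53 px 333 125 xy [ 0.421 -0.191] size 27 x 35 short-dir 46
lump_a sc0.52 px 354 116 xy [ 0.409 -0.157] size 26 x 30 short-dir 90
lump_a sc0.29 px 319 248 xy [ 0.631 -0.204] size 10 x 11 short-dir -0
slab sc0.59 px 326 114 xy [ 0.404 -0.194] size 25 x 40 short-dir 21
block sc0.59 px 336 250 xy [ 0.644 -0.168] size 36 x 56 short-dir -87
[ 0.23625221 -0.69806139  0.        ]
jaw_tab [([0.625, -0.323, 0.056], 0.73)]
```

View pics/t4c.png

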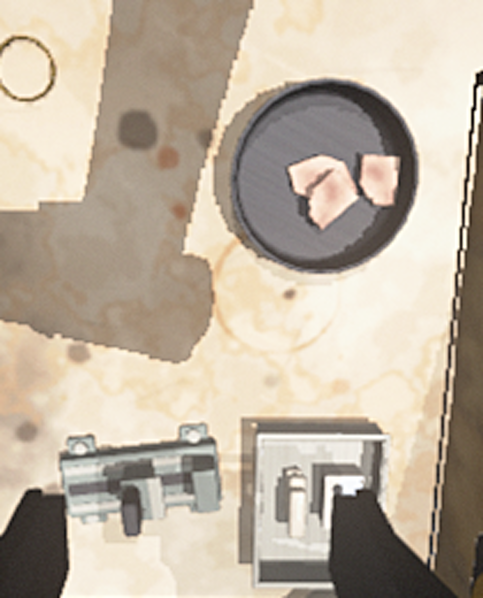

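View pics/s4.png

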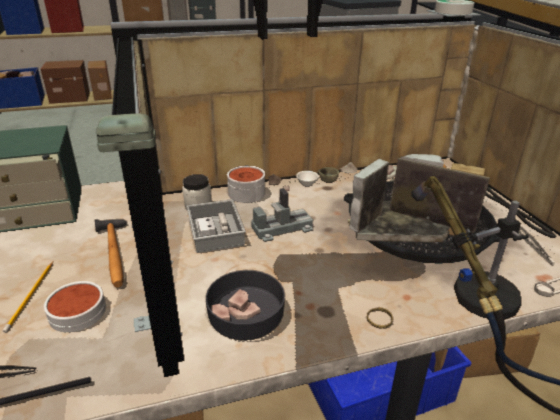

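The pan at (322,180 in the crop) holds all three pieces. The tray holds the block and the bar stack, and the jaw travelled its full 40 mm back to the stop. The jar and turntable are untouched and the bench is clear, so I'm handing in.

Run:
```python
from h import *
print(env.close_job())
```

```text
the job is handed in; nothing more can be done
None
```

I handed the job in at about 105 s; no verdict came back, but the last pictures show the block and bars in the tray, all three refractory pieces in the pan, the bench clear and the jar where it was, and the jaw was pushed its full 40 mm back to the stop.

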